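# Add and lock the second tier on a plate shaker

## Robot

A 6-joint arm with a two-finger parallel gripper is mounted at the origin on a cart in front of the work surface, level with it; the furniture and walls round the work are solid. World frame = base frame: x ahead of the robot, y to its left, z up, the work surface at z = 0. Lengths are in m, angles in rad, forces in N, time in s.
With the tool pointing down it reaches from about 0.4 to 0.925 m from the base axis. Payload 12.5 kg.
Tool frame: the origin (TCP) lies midway between the tips of the shut fingers; the grasp point (between the pads) lies 19 mm behind it (env.pinch_z is the distance from the TCP to the grasp point, in m); y points along the fingers, z is the direction in which the jaws open and shut, and the axes are right-handed (so a half turn about y gives the same grasp; the last joint's range is limited). The gripper opens to 95 mm and grips with 3 to 60 N. Pads are 20 mm wide; open, the fingers measure 119 mm over their backs; the gripper's body (75 mm by 180 mm) begins 59 mm behind the grasp point.
Start: joints at [1.065, 0.491, 1.559, -0, 1.092, -0.106], TCP at [0.243, 0.576, 0.215] pointing down, gripper open.
Joint ranges: [-3.1, 3.1], [-0.84, 2.19], [0.05, 2.79], [-1.13, 4.28], [0.06, 2.93], [-2.69, 2.69]. Speed limits (rad/s): [2.22, 2.22, 2.79, 3.14, 3.14, 3.14].

## Interface

Orientations are given as a rotation vector (axis times angle).
In Python, from rig import env, imaging, ticket, finder gives the robot as it stands. The module is installed in compiled form; this text tells all that it offers.
- The arm moves only by the shell command python3 -m crank 'ROWS' [FORCE]. ROWS is JSON, a list of rows, each an object of numbers: "wx", "wy", "wz": the turn, a rotation vector about the tool's x, y, z in degrees; "x", "y", "z": the shift along the tool's x, y, z in m; "gripper": the opening in per cent of the stroke, from 0 (shut) to 100 (fully open). In form: [{"wx": .., "wy": .., "wz": .., "x": .., "y": .., "z": .., "gripper": ..}, ...]. A call has 1 to 5 rows; each row is the pose to reach, as a shift and turn from the pose measured when the call began, along the tool's axes at that moment; what a row does not reach only later rows make up. A row lasts 1/8 s, in which the tool goes at most 62.5 mm and 10.7 degrees, less where a joint would pass 70% of its speed; a pose out of reach is approached as far as the arm can. A call with a gripper value outside its range is refused whole. The fingers move at their own pace and stop on an object; FORCE is the grip in N (left out, the last holds). Time passes only in rows, so rows that repeat a pose let the fingers close. It gives the time, the measured TCP pose, the force and the opening at its end, in the units of the state.
- env.get_obs(): the state, without advancing time (a new reading comes with each control period).
- imaging.get_image(name): name is "side" or "top"; returns a dict with "frame" (480x640x3 uint8, red, green, blue), "fovy" (degrees; the focal length in pixels is half the picture's height over the tangent of half this angle, whatever the lens; pixels are square), "cx", "cy" (the principal point, pixels), "distortion" ([k1, k2, p1, p2, k3] as OpenCV has them; the pictures are not rectified), "R" (3x3) and "t" (3): a world point X has camera coordinates R X + t. Camera axes: x right, y down, z forward; pixel columns grow to the right and rows downward; lengths in m; the calibration is good to about 2 mm. A picture is of the moment at which its call begins. There is no depth.
- ticket.hand_in(): hands the job in, once; it reports no verdict.
Trained networks look in a picture, given as the dict that the camera call returned (one of the last four; its "shot" number tells which), for a name from the list of things; names that differ only in an ending like _2 or _b are one class to them, and where a whole thing is asked for, a point or a joint stands for the part that bears it (a point fixed in the world has none). Each returns a list of dicts, best first, with "conf" (0 to 1); they miss things now and then, are a little off and sometimes report something else, mostly with a low value. They report only what shows in the picture. A call takes as long as a camera call.
- finder.search_frame(picture, thing): "point" ([column, row] in pixels, amid what is visible of it).
- finder.regions_of(picture, thing): "pixels" (480x640 bool, what is visible of it) and "point" ([column, row] in pixels, amid what is visible of it).
- finder.spot_point(picture, thing): "point" ([column, row] in pixels: a listed point, or the origin of a listed thing).
The state is a dict: "clock": time; "qpos": joint angles; "joint_velocities": joint speeds; "effort": joint torques, N m; "tcp_pos": TCP position; "eef_rot": TCP orientation; "contact_force": force on the tool from outside, world axes, zero at the start; "moment": the same for the moment, N m; "width": finger opening in m.
Only numpy, scipy, OpenCV 4.12 (cv2) and the standard library are available. Lean on these libraries where they do the work, as an engineer would, in place of code of your own. Each camera call takes 0.05 s, during which the arm holds its last target. There are 200 camera calls.

## Task

Lift the steel tier off the sloping draining board by its wing knob and stack it on the plate shaker, the feet of all four corner posts fully home in the sockets of the frame below. Then lock it: push the knob in against its spring, turn it clockwise (from above) by 75 degrees and let it spring back up into its notch. Leave the other things on the bench where they are.

Things in the scene. Friction and masses are not known exactly. Their poses are not given: they have to be found in the camera images.
- tier_seat (a point): Loose steel tier, 168 (x) x 186 (y) mm, 0.36 kg, black wing knob on top, starts tilted 28 deg on the board, upper side to the robot. Point: its centre, in the plane of the shoulders of its 4 corner posts (at x +-76, y +-84 mm); z = tier's up. Under each shoulder a spigot d 8 mm, 14 mm long, tip tapered. Deck top 40, corner cups 54 mm above. Seated = this point at shaker_seat, x axes parallel; half a turn is fine.
- knob_grip (a point): Grip point of the knob, above the tier's centre of mass, 72 mm above tier_seat: black upright bar 60 (this x) x 12 (y) x 31 mm high, top 12 mm above this point, z = tier's up. Tier's deck 32 mm below this point (knob out). Lift the tier by it. Turns with the knob; bar along the tier's x when unlocked. Its stem ends in a 28 mm cross pin parallel to the bar.
- shaker_seat (a point): Fixed plate shaker, white, 186 (x) x 216 (y) mm, display on its front, two white trays on its platform. Lower frame on it: 4 posts with socket blocks 22 mm square, holes d 11 mm, 16 mm deep, 3 mm chamfer, at x +-76, y +-84 mm. Point: centre of the 4 hole mouths, 112 mm above the bench, z up.
- receptacle (a point): Centre of the top of the steel tube, d 37 mm, in the middle of the shaker, 20 mm above shaker_seat. Its slot (8 x 32 mm, along the shaker's x) takes the knob's cross pin during the last 9 mm of seating, if the knob is unturned; a hump beside the slot and then the notch are under its mouth.
- board_centre (a point): Middle of the upper face of the fixed sloping white draining board on a wire stand, 60 mm above the bench; 190 mm long, 214 mm wide, 28 deg slope, low edge with a lip towards the robot. Axes level. The tier stands on it on its foot tips, centred within 10 mm of this point.
- lock_push (a joint): How far the knob is pushed in towards the tier, m: 0 = out (start), 0.009 = stop. Spring: 5 N at 0, 8.3 N at 0.0075. The pin passes under the hump only when pushed in more than 0.006 (aim at 0.0075); in the notch the knob rests at about 0.0025.
- lock_turn (a joint): How far the knob is turned on the tier, rad, clockwise from above: 0 = unlocked (start; a stop), 1.31 (75 deg) = over the notch, end stop near 1.45. Friction 0.08 N m; stays where left. Not pushed in, it cannot turn out of the slot.
- bottle_small: Bystander: loose clear bottle with a blue cap, d 69 mm, 140 mm high, between shaker and draining board; origin at the centre of its underside.
- calc: Bystander: loose dark pocket calculator, 150 x 102 x 21 mm, flat near the front edge; origin at the centre of its underside.
- reagent_box: Bystander: loose small carton, 32 x 46 x 62 mm, behind the work; origin at the centre of its underside.

How it is judged:
On the way, in this order (a step that is already met when the one before it is completed fails the run):
1. the tier is lifted clear of the draining board (distance between tier_seat and board_centre above 0.08 m), for 0.1 s.
2. the tier is seated on the frame below, all four posts home, with the knob not yet turned (horizontal distance between tier_seat and shaker_seat below 0.003 m and z of tier_seat in the frame of shaker_seat between -0.003 and 0.002 m and angle between the z axis of tier_seat and the z axis of shaker_seat, either way round below 0.025 rad and angle between the x axis of tier_seat and the x axis of shaker_seat, either way round below 0.05 rad and value of joint lock_turn below 0.3 rad), for 0.1 s.
At the end, for the whole second after the job is handed in: Tier seated on the shaker (within 3 mm sideways and 2 mm in height of fully home, flat within 0.025 rad, square within 0.05 rad, either way round); knob turned at least 1.12 rad clockwise and sprung back into its notch (pushed in by 1 to 4.5 mm) (horizontal distance between tier_seat and shaker_seat below 0.003 m and z of tier_seat in the frame of shaker_seat between -0.003 and 0.002 m and angle between the z axis of tier_seat and the z axis of shaker_seat, either way round below 0.025 rad and angle between the x axis of tier_seat and the x axis of shaker_seat, either way round below 0.05 rad and value of joint lock_turn above 1.12 rad and value of joint lock_push between 0.001 and 0.0045 m); the robot touches nothing.
It fails at once if a bystander (bottle, calculator or carton) is shifted by more than 30 mm (distance of any of bottle_small, calc, reagent_box from where it was at the start of the episode above 0.03 m).
It also fails if it takes over 53 s, if anything falls off the work surface, if the arm or the gripper's body presses on something with over 40 N, if the wrist force passes 120 N, or if a joint passes its speed limit or range.

## Working session

There is one attempt and no reset: what is moved stays moved. The work goes in short steps, Python scripts to look and compute and a shell command to move; the robot and the scene stay as the last step left them, time stands still between calls to the robot, and variables do not carry over. Pictures are saved under pics/ and viewed, about 8 in all and at most 12, crops included, and the job is handed in when it is done.

```bash
mkdir -p pics; cat > h.py <<'E'
import numpy as np, cv2
from scipy.spatial.transform import Rotation as Rn
from rig import env, imaging, ticket, finder
def K(p):
    f=240/np.tan(np.radians(p["fovy"])/2); return np.array([[f,0,p["cx"]],[0,f,p["cy"]],[0,0,1.]])
def ray(p,uv):
    n=cv2.undistortPoints(np.array([[uv]],float),K(p),np.array(p["distortion"],float))[0,0]
    R=np.array(p["R"]);t=np.array(p["t"]); d=R.T@np.array([n[0],n[1],1]); return -R.T@t,d/np.linalg.norm(d)
def tri(p,a,q,b):
    o1,d1=ray(p,a);o2,d2=ray(q,b); s=np.linalg.lstsq(np.c_[d1,-d2],o2-o1,rcond=None)[0]
    x,y=o1+s[0]*d1,o2+s[1]*d2; return (x+y)/2,np.linalg.norm(x-y)
def atz(p,uv,z):
    o,d=ray(p,uv); return o+d*(z-o[2])/d[2]
def proj(p,X):
    return cv2.projectPoints(np.array(X,float).reshape(-1,3),cv2.Rodrigues(np.array(p["R"],float))[0],np.array(p["t"],float),K(p),np.array(p["distortion"],float))[0][:,0]
def save(p,n,crop=None,s=1):
    f=p["frame"][...,::-1]
    if crop: f=f[crop[1]:crop[3],crop[0]:crop[2]]
    cv2.imwrite("pics/"+n,cv2.resize(f,None,fx=s,fy=s,interpolation=cv2.INTER_CUBIC))
E
cat > a.py <<'E'
from h import *
np.set_printoptions(precision=4,suppress=True)
s=imaging.get_image("side");t=imaging.get_image("top")
save(s,"s0.png");save(t,"t0.png")
for p in(s,t):
    print(ray(p,(320,240)),p["fovy"],p["distortion"])
for n in "tier_seat knob_grip shaker_seat receptacle board_centre bottle_small calc reagent_box".split():
    a=finder.spot_point(s,n);b=finder.spot_point(t,n)
    print(n,[(np.round(x["point"],1),round(x["conf"],2)) for x in a[:2]],[(np.round(x["point"],1),round(x["conf"],2)) for x in b[:2]])
    if a and b: print("   ",*tri(s,a[0]["point"],t,b[0]["point"]))
o=env.get_obs();print(o["tcp_pos"],Rn.from_rotvec(o["eef_rot"]).as_matrix(),o["clock"],env.pinch_z,o["width"])
E
python3 a.py
```

```text
(array([ 0.1574, -0.7244,  0.8735]), array([ 0.359 ,  0.6444, -0.6751])) 46.40205081348087 [-0.1495  0.      0.      0.      0.    ]
(array([ 0.4721, -0.004 ,  1.186 ]), array([ 0.0521, -0.0037, -0.9986])) 43.142737643884274 [-0.2007  0.      0.      0.      0.    ]
tier_seat [(array([426.9, 319.3]), 0.68)] [(array([446.5, 178.1]), 0.88)]
    [ 0.6482 -0.2449  0.0694] 0.0008713919817661327
knob_grip [(array([411.6, 297. ]), 0.69)] [(array([445.8, 191.9]), 0.73)]
    [ 0.6143 -0.2296  0.1355] 0.003216980115224054
shaker_seat [(array([280.4, 183.9]), 0.7)] [(array([197.6, 209.6]), 0.75)]
    [0.5797 0.2125 0.111 ] 0.0028613824183540203
receptacle [(array([279.1, 176.2]), 0.69)] [(array([192.6, 209.2]), 0.64)]
    [0.5792 0.2174 0.1296] 0.0013371456367859739
board_centre [(array([426.9, 323.1]), 0.55)] [(array([449. , 176.5]), 0.71), (array([198.8, 211.5]), 0.49)]
    [ 0.6496 -0.2495  0.0632] 0.00532854402157873
bottle_small [(array([306.3, 286.4]), 0.87)] [(array([317. , 248.2]), 0.89)]
    [ 0.5206 -0.0039  0.0028] 0.006406647822267768
calc [(array([246.5, 312.6]), 0.91)] [(array([318.4, 313.3]), 0.85), (array([446.4, 179.5]), 0.28)]
    [ 0.3878 -0.005  -0.0028] 0.006314913674634123
reagent_box [(array([246.7, 312.9]), 0.7), (array([387.5, 264.8]), 0.57)] [(array([329.4, 154.3]), 0.78)]
    [ 0.5397 -0.0131  0.0236] 0.3143117261553867
[0.2432 0.5757 0.2147] [[ 0.9212  0.      0.3892]
 [-0.3892  0.      0.9212]
 [ 0.     -1.      0.0001]] 0.9 0.0188 0.09517884096765897
```

View pics/s0.png

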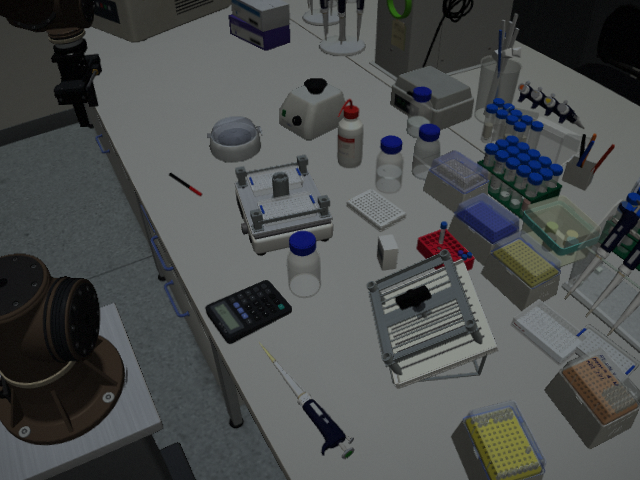

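View pics/t0.png

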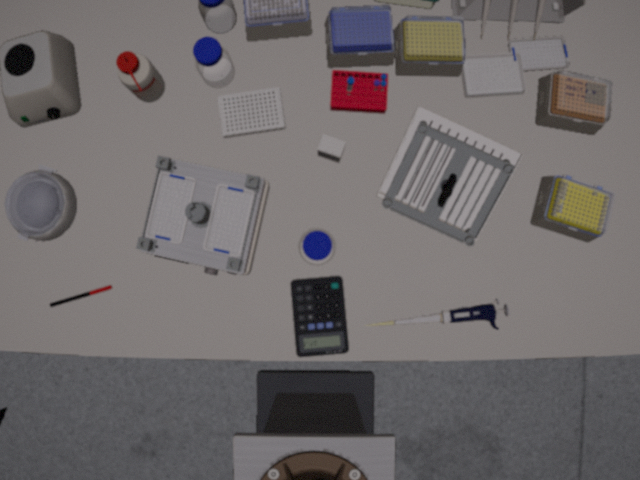

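The side view shows the tier at (425,310) with its knob at (412,297), and the shaker at (283,205). The top view has the knob at (447,190), the tube at (197,212) and the bottle at (317,246). I'll crop closer for the corner points.

```bash
cat > b.py <<'E'
from h import *
s=cv2.imread("pics/s0.png");t=cv2.imread("pics/t0.png")
c=lambda f,x,y:cv2.convertScaleAbs(cv2.resize(f[y:y+100,x:x+133],(399,300),interpolation=cv2.INTER_CUBIC),alpha=1.4)
cv2.imwrite("pics/m0.png",np.vstack([np.hstack([c(s,360,250),c(t,385,110+10-5)]),np.hstack([c(s,225,145),c(t,135,150)])]))
c=lambda f,x,y:cv2.resize(f[y:y+150,x:x+133],(532,600),interpolation=cv2.INTER_CUBIC)
E
python3 b.py
```

```text
(no output)
```

View pics/m0.png

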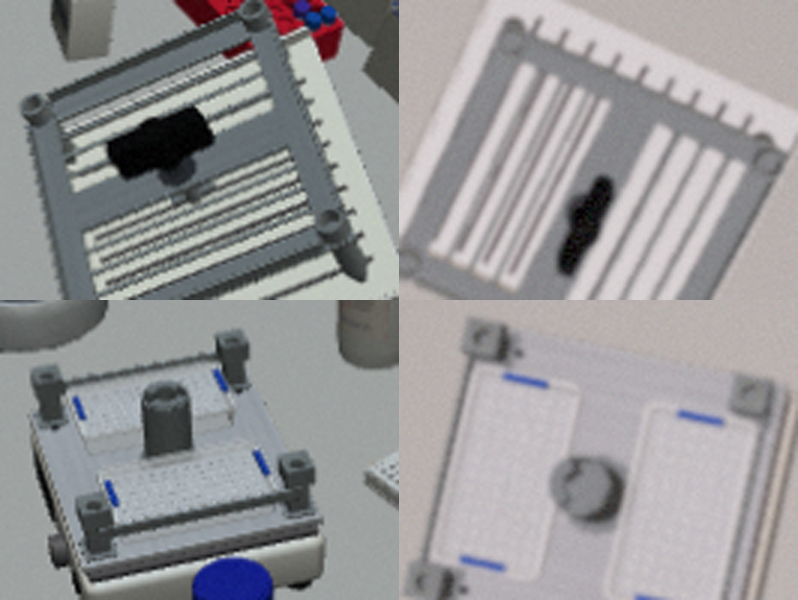

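The crop shows three clear cups on the tier in each view, and socket blocks on the shaker. I'll fit rigid models to these points.

```bash
cat > fit.py <<'E'
from h import *
from scipy.optimize import least_squares
np.set_printoptions(precision=4,suppress=True)
def fit(obs,x0,full=True):
    # obs: list of (pic, local pts, px, weights)
    def P(v):
        return (Rn.from_rotvec(v[3:]) if full else Rn.from_rotvec([0,0,v[3]])),v[:3]
    def res(v):
        r,t=P(v); return np.concatenate([((proj(p,r.apply(L)+t)-np.array(u))*np.array(w)[:,None]).ravel() for p,L,u,w in obs])
    s=least_squares(res,x0,loss="soft_l1"); return P(s.x)+(res(s.x).reshape(-1,2),)
def corners(z): return np.array([[-76,84,z],[76,84,z],[76,-84,z],[-76,-84,z]])/1000
if __name__=="__main__":
    s=imaging.get_image("side");t=imaging.get_image("top")
    kn=[0,0,.072]
    tc=np.vstack([corners(54),kn,[0,0,0]])
    g=lambda p,n:finder.spot_point(p,n)[0]["point"]
    S=[[372,283.7],[444.3,253.3],[470.3,322.7],[388,356],g(s,"knob_grip"),g(s,"tier_seat")]
    T=[[387.3,202.3],[422.7,125],[508,165],[470,239],g(t,"knob_grip"),g(t,"tier_seat")]
    w=[1,1,1,.5,.5,.5]
    r,x,e=fit([(s,tc,S,w),(t,tc,T,w)],np.r_[.648,-.245,.07,(Rn.from_euler("z",-24,degrees=True)*Rn.from_euler("y",-28,degrees=True)).as_rotvec()])
    print("tier",x,r.as_euler("ZYX",degrees=True),"\n",r.as_matrix(),"\n",e.T,"\nknob",r.apply(kn)+x)
    sc=np.vstack([corners(0),[0,0,.02],[0,0,0]])
    S=[[240.3,168.7],[302.3,157.7],[323.7,197.3],[256.7,211.7],g(s,"receptacle"),g(s,"shaker_seat")]
    T=[[145.7,242.7],[164.3,162.7],[252.7,181],[235,264],g(t,"receptacle"),g(t,"shaker_seat")]
    w=[1,1,1,.7,.5,.5]
    r,x,e=fit([(s,sc,S,w),(t,sc,T,w)],[.579,.215,.112,-.2],False)
    print("shaker",x,r.as_euler("ZYX",degrees=True),"\n",e.T)
    r,x,e=fit([(t,sc,T,w)],[.579,.215,.112,-.2],False);print("top only",x,r.as_euler("ZYX",degrees=True))
E
python3 fit.py
```

```text
Traceback (most recent call last):
  File "fit.py", line 18, in <module>
    T=[[387.3,202.3],[422.7,125],[508,165],[470,239],g(t,"knob_grip"),g(t,"tier_seat")]
                                                                      ~^^^^^^^^^^^^^^^
  File "fit.py", line 16, in <lambda>
    g=lambda p,n:finder.spot_point(p,n)[0]["point"]
                 ~~~~~~~~~~~~~~~~~~~~~~^^^
IndexError: list index out of range
```

```bash
sed -i 's/g(s,"knob_grip"),g(s,"tier_seat")/[411.6,297],[426.9,319.3]/;s/g(t,"knob_grip"),g(t,"tier_seat")/[445.8,191.9],[446.5,178.1]/;s/g(s,"receptacle"),g(s,"shaker_seat")/[279.1,176.2],[280.4,183.9]/;s/g(t,"receptacle"),g(t,"shaker_seat")/[192.6,209.2],[197.6,209.6]/' fit.py; python3 fit.py
```

```text
tier [ 0.6502 -0.2441  0.0702] [-23.6583 -26.3701  -0.3004] 
 [[ 0.8206  0.4034 -0.4047]
 [-0.3595  0.915   0.183 ]
 [ 0.4442 -0.0047  0.8959]] 
 [[-0.816   0.6915  0.9544 -0.3013  1.3068  0.2174 -0.408  -0.8929  0.2566
  -0.0733  0.5217 -0.106 ]
 [ 0.4906 -0.0703  0.0659 -0.3848 -0.2777 -0.4725 -0.3093  2.1304  1.6579
   0.186  -2.2828 -0.6667]] 
knob [ 0.6211 -0.2309  0.1348]
shaker [0.5766 0.2091 0.1165] [-11.9016   0.       0.    ] 
 [[-0.2342 -0.1575  0.0801 -0.6233  0.3792 -0.0241 -1.3744 -0.5448  0.8475
  -0.2566  1.8435  0.4502]
 [ 0.3387 -0.5082  0.9591  0.4302 -0.1589 -0.4209  0.4682 -1.5532 -0.8067
  -0.267   0.7076  1.0688]]
top only [0.5781 0.2128 0.0972] [-11.7788   0.       0.    ]
```

```bash
cat > go.py <<'E'
# go.py x y z yaw pitch [roll]: TCP target (z-y-x tier-like attitude, tool y = -its z) -> tool-axis delta
from h import *; import sys
a=list(map(float,sys.argv[1:])); o=env.get_obs(); R=Rn.from_rotvec(o["eef_rot"])
M=Rn.from_euler("ZYX",(a[3:]+[0,0,0])[:3],degrees=True).as_matrix(); Rt=Rn.from_matrix(np.c_[M[:,0],-M[:,2],M[:,1]])
np.set_printoptions(precision=4,suppress=True)
print("shift",R.inv().apply(np.array(a[:3])-o["tcp_pos"]),"turn",np.degrees((R.inv()*Rt).as_rotvec()))
T=R.as_matrix();print("now",o["tcp_pos"],Rn.from_matrix(np.c_[T[:,0],T[:,2],-T[:,1]]).as_euler("ZYX",degrees=True),"q",o["qpos"],"F",o["contact_force"],"w",o["width"],"t",o["clock"])
E
python3 go.py .57 -.2 .3 -23.7 -28
```

```text
shift [ 0.6029 -0.0854 -0.5874] turn [ -0.2039   0.7742 -27.9989]
now [0.2433 0.5758 0.2147] [-22.9074  -0.0007   0.0104] q [ 1.0654  0.4908  1.5589  0.      1.0917 -0.1056] F [ 0.6076  0.223  -0.6711] w 0.09530308030773754 t 1.3
```

```bash
python3 -m crank '[{"x":0.05,"y":-0.06,"z":-0.05},{"x":0.6,"y":-0.085,"z":-0.587},{"x":0.6,"y":-0.085,"z":-0.587},{"x":0.6,"y":-0.085,"z":-0.587},{"x":0.6,"y":-0.085,"z":-0.587}]'; python3 go.py .57 -.2 .3 -23.7 -28
```

```text
shift [ 0.6029 -0.0854 -0.5874] turn [ -0.2039   0.7742 -27.9989]
now [0.2433 0.5758 0.2147] [-22.9074  -0.0007   0.0104] q [ 1.0654  0.4908  1.5589  0.      1.0917 -0.1056] F [ 0.6076  0.223  -0.6711] w 0.09530308030773754 t 1.3$[0]: bad value
```

```bash
python3 -m crank '[{"wx":0,"wy":0,"wz":0,"x":0.05,"y":-0.06,"z":-0.05,"gripper":100},{"wx":0,"wy":0,"wz":0,"x":0.6,"y":-0.085,"z":-0.587,"gripper":100},{"wx":0,"wy":0,"wz":0,"x":0.6,"y":-0.085,"z":-0.587,"gripper":100},{"wx":0,"wy":0,"wz":0,"x":0.6,"y":-0.085,"z":-0.587,"gripper":100},{"wx":0,"wy":0,"wz":0,"x":0.6,"y":-0.085,"z":-0.587,"gripper":100}]'; python3 go.py .57 -.2 .3 -23.7 -28
```

```text
clock: 1.92
tcp_pos: [0.3582, 0.2996, 0.2695]
eef_rot: [-1.547, 0.313, -0.314]
contact_force: [0.9, -0.8, 0.5]
width: 0.0951
shift [ 0.3895 -0.0306 -0.3779] turn [ -0.2357   0.7877 -27.974 ]
now [0.3582 0.2996 0.2695] [-22.8868  -0.0257   0.0376] q [ 0.555   0.2038  1.8528  0.      1.0842 -0.6163] F [ 0.9002 -0.7927  0.5016] w 0.09510801598411836 t 1.925
```

```bash
python3 -m crank '[{"wx":0,"wy":0,"wz":0,"x":0.39,"y":-0.03,"z":-0.378,"gripper":100},{"wx":0,"wy":0,"wz":0,"x":0.39,"y":-0.03,"z":-0.378,"gripper":100},{"wx":0,"wy":0,"wz":0,"x":0.39,"y":-0.03,"z":-0.378,"gripper":100},{"wx":0,"wy":0,"wz":0,"x":0.39,"y":-0.03,"z":-0.378,"gripper":100},{"wx":0,"wy":0,"wz":0,"x":0.39,"y":-0.03,"z":-0.378,"gripper":100}]' >/dev/null; python3 go.py .57 -.2 .3 -23.7 -28
```

```text
shift [ 0.1654 -0.013  -0.1604] turn [ -0.2513   0.7769 -27.9287]
now [0.48   0.0121 0.2869] [-22.8935  -0.0712   0.0548] q [-0.1129  0.207   1.7985  0.0006  1.1346 -1.2844] F [ 0.5833  0.6944 -0.2541] w 0.09508080180318781 t 2.55
```

```bash
python3 -m crank '[{"wx":0,"wy":0,"wz":-28,"x":0.18,"y":-0.015,"z":-0.17,"gripper":100},{"wx":0,"wy":0.8,"wz":-28,"x":0.18,"y":-0.015,"z":-0.17,"gripper":100},{"wx":0,"wy":0.8,"wz":-28,"x":0.18,"y":-0.015,"z":-0.17,"gripper":100},{"wx":0,"wy":0.8,"wz":-28,"x":0.18,"y":-0.015,"z":-0.17,"gripper":100},{"wx":0,"wy":0.8,"wz":-28,"x":0.18,"y":-0.015,"z":-0.17,"gripper":100}]' >/dev/null; python3 go.py .57 -.2 .3 -23.7 -28
```

```text
shift [-0.0157 -0.0063  0.0123] turn [-0.1318 -0.2638  0.0996]
now [ 0.5804 -0.2181  0.3018] [-23.9992 -28.099    0.2725] q [-0.4809  0.2425  1.7987  0.0591  0.6119 -1.674 ] F [-0.6022  0.1304 -0.0403] w 0.0950376767547253 t 3.175
```

```bash
python3 go.py .595 -.219 .189 -23.7 -28
```

```text
shift [-0.0411  0.106   0.0046] turn [-0.1318 -0.2638  0.0996]
now [ 0.5804 -0.2181  0.3018] [-23.9992 -28.099    0.2725] q [-0.4809  0.2425  1.7987  0.0591  0.6119 -1.674 ] F [-0.6022  0.1304 -0.0403] w 0.0950376767547253 t 3.175
```

```bash
python3 -m crank '[{"wx":0,"wy":0,"wz":0,"x":-0.041,"y":0.106,"z":0.005,"gripper":100},{"wx":0,"wy":0,"wz":0,"x":-0.041,"y":0.106,"z":0.005,"gripper":100},{"wx":0,"wy":0,"wz":0,"x":-0.041,"y":0.106,"z":0.005,"gripper":100},{"wx":0,"wy":0,"wz":0,"x":-0.041,"y":0.106,"z":0.005,"gripper":100}]' >/dev/null; python3 go.py .595 -.219 .189 -23.7 -28
cat > c.py <<'E'
from h import *; import sys
s=imaging.get_image("side");t=imaging.get_image("top")
x1,y1,x2,y2=map(int,sys.argv[2:6])
c=lambda f,x,y:cv2.convertScaleAbs(cv2.resize(f["frame"][y:y+150,x:x+100,::-1],(400,600),interpolation=cv2.INTER_CUBIC),alpha=1.4)
cv2.imwrite("pics/"+sys.argv[1],np.hstack([c(s,x1,y1),c(t,x2,y2)]))
o=env.get_obs();R=Rn.from_rotvec(o["eef_rot"])
print("tcp px",proj(s,o["tcp_pos"]),proj(t,o["tcp_pos"]))
P=o["tcp_pos"]
for n in("knob_grip","tier_seat"):
    a=finder.spot_point(s,n);b=finder.spot_point(t,n)
    if a and b:
        X,e=tri(s,a[0]["point"],t,b[0]["point"]);print(n,a[0],b[0],X,e,"tool",R.inv().apply(X-P))
E
python3 c.py m1.png 365 230 395 110
```

```text
shift [-0.0014  0.0015 -0.0008] turn [-0.1452 -0.235   0.206 ]
now [ 0.5958 -0.2185  0.191 ] [-23.967  -28.2054   0.271 ] q [-0.4677  0.3955  1.9105  0.083   0.3452 -1.6924] F [-0.4144  0.1152  0.7855] w 0.09527254019028589 t 3.675
tcp px [[401.49533686 274.88354531]] [[447.02233535 197.5385909 ]]
knob_grip {'point': [410.9, 296.1], 'conf': 0.57} {'point': [444.2, 191.2], 'conf': 0.47} [ 0.61533193 -0.22679904  0.13460506] 0.0025860055648301425 tool [-0.00853827  0.06026127  0.00023603]
tier_seat {'point': [428.5, 317.0], 'conf': 0.91} {'point': [443.8, 180.3], 'conf': 0.83} [ 0.6478912  -0.2417558   0.07182709] 0.010588261656057292 tool [-0.00676593  0.13251881 -0.00053345]
```

View pics/m1.png

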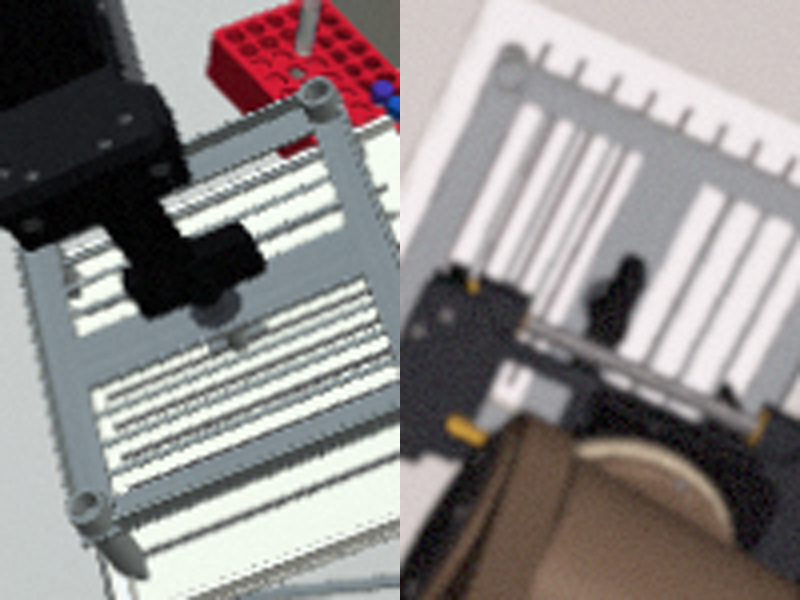

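```bash
python3 - <<'E'
from h import *
s=imaging.get_image("side");t=imaging.get_image("top")
o=env.get_obs();R=Rn.from_rotvec(o["eef_rot"])
for z in(-.0475,.0475):
  for y in(0,-.06):
    X=o["tcp_pos"]+R.apply([0,y,z]); print(z,y,(proj(s,X)-[365,230])*4,(proj(t,X)-[395,110])*4)
E
```

```text
-0.0475 0 [[167.89186464 267.04259333]] [[309.29119842 399.07873268]]
-0.0475 -0.06 [[110.28476223 183.02329828]] [[316.03192522 450.62776768]]
0.0475 0 [[122.26019745 105.12336957]] [[103.96026404 305.2283073 ]]
0.0475 -0.06 [[66.61673874 20.3796199 ]] [[ 98.989192   351.54820807]]
```

```bash
python3 - <<'E'
from h import *
np.set_printoptions(precision=4,suppress=True)
s=imaging.get_image("side");t=imaging.get_image("top")
o=env.get_obs();R=Rn.from_rotvec(o["eef_rot"])
for X,e in (tri(s,[413.7,298.3],t,[448.7,190]),(np.array([.6211,-.2309,.1348]),0)):
    print(X,e,R.inv().apply(X-o["tcp_pos"]))
a=finder.regions_of(s,"knob_grip")
print([(x["point"],x["conf"],x["pixels"].sum()) for x in a])
E
```

```text
[ 0.6168 -0.2343  0.1355] 0.0010282120873994357 [-0.0024  0.0598 -0.0058]
[ 0.6211 -0.2309  0.1348] 0 [-0.0005  0.0616 -0.0009]
[([419.1, 298.8], 0.66, np.int64(510))]
```

```bash
python3 -m crank '[{"wx":0,"wy":0,"wz":0,"x":-0.003,"y":0.04,"z":-0.002,"gripper":100},{"wx":0,"wy":0,"wz":0,"x":-0.003,"y":0.077,"z":-0.002,"gripper":100},{"wx":0,"wy":0,"wz":0,"x":-0.003,"y":0.077,"z":-0.002,"gripper":100},{"wx":0,"wy":0,"wz":0,"x":-0.003,"y":0.077,"z":-0.002,"gripper":100}]'; python3 -m crank '[{"wx":0,"wy":0,"wz":0,"x":0,"y":0,"z":0,"gripper":30},{"wx":0,"wy":0,"wz":0,"x":0,"y":0,"z":0,"gripper":20},{"wx":0,"wy":0,"wz":0,"x":0,"y":0,"z":0,"gripper":0},{"wx":0,"wy":0,"wz":0,"x":0,"y":0,"z":0,"gripper":0},{"wx":0,"wy":0,"wz":0,"x":0,"y":0,"z":0,"gripper":0}]' 15;
```

```text
clock: 4.72
tcp_pos: [0.6251, -0.2337, 0.1206]
eef_rot: [-1.61, -0.06, -0.709]
contact_force: [-0.7, -0.1, -0.2]
width: 0.0953
clock: 5.35
tcp_pos: [0.6251, -0.2338, 0.1207]
eef_rot: [-1.61, -0.06, -0.709]
contact_force: [-0.3, -0.2, -0.4]
width: 0.0506
```

```bash
python3 -m crank '[{"wx":0,"wy":0,"wz":0,"x":0,"y":0,"z":0,"gripper":0},{"wx":0,"wy":0,"wz":0,"x":0,"y":0,"z":0,"gripper":0},{"wx":0,"wy":0,"wz":0,"x":0,"y":0,"z":0,"gripper":0},{"wx":0,"wy":0,"wz":0,"x":0,"y":0,"z":0,"gripper":0},{"wx":0,"wy":0,"wz":0,"x":0,"y":0,"z":0,"gripper":0}]' 15;python3 -m crank '[{"wx":0,"wy":0,"wz":0,"x":0,"y":0,"z":0,"gripper":0},{"wx":0,"wy":0,"wz":0,"x":0,"y":0,"z":0,"gripper":0}]' 45
```

```text
clock: 5.98
tcp_pos: [0.625, -0.2337, 0.1206]
eef_rot: [-1.61, -0.06, -0.709]
contact_force: [-0.4, 0.1, 0.0]
width: 0.0121
clock: 6.22
tcp_pos: [0.625, -0.2337, 0.1206]
eef_rot: [-1.61, -0.06, -0.709]
contact_force: [-1.3, -0.6, 0.4]
width: 0.0115
```

```bash
python3 c.py m2.png 365 230 395 110
```

```text
tcp px [[416.02610146 301.92042673]] [[446.6455636  186.28567836]]
knob_grip {'point': [409.5, 296.9], 'conf': 0.71} {'point': [445.1, 189.4], 'conf': 0.52} [ 0.61598826 -0.22715822  0.13324388] 0.0036182505280857773 tool [-0.00363008 -0.0162908   0.00236748]
```

View pics/m2.png

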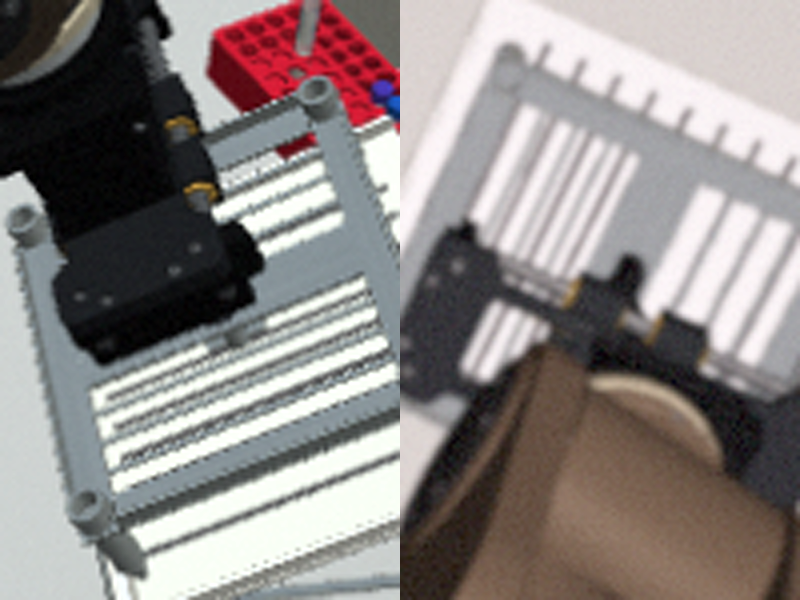

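The bar is gripped at 11.5 mm, and its far end shows at crop (258,255). I'll lift it along the board normal.

```bash
python3 -m crank '[{"wx":0,"wy":0,"wz":0,"x":0,"y":-0.012,"z":0,"gripper":0},{"wx":0,"wy":0,"wz":0,"x":0,"y":-0.03,"z":0,"gripper":0},{"wx":0,"wy":0,"wz":0,"x":0,"y":-0.06,"z":0,"gripper":0},{"wx":0,"wy":0,"wz":0,"x":0,"y":-0.1,"z":0,"gripper":0},{"wx":0,"wy":0,"wz":0,"x":0.03,"y":-0.15,"z":0,"gripper":0}]' 45; python3 go.py .56 -.2 .33 -24 0
```

```text
clock: 7.15
tcp_pos: [0.5818, -0.2151, 0.2674]
eef_rot: [-1.61, -0.056, -0.706]
contact_force: [1.3, -1.2, -2.8]
width: 0.0118
shift [ 0.0062 -0.0675  0.0053] turn [-0.2694  0.065  27.8532]
now [ 0.5818 -0.2151  0.2674] [-24.0019 -27.8532   0.2754] q [-0.4741  0.2801  1.8446  0.0603  0.5324 -1.6716] F [ 1.2899 -1.1627 -2.7839] w 0.011761238905971975 t 7.15
```

```bash
python3 -m crank '[{"wx":0,"wy":0,"wz":7,"x":0.0,"y":-0.02,"z":0.0,"gripper":0},{"wx":0,"wy":0,"wz":14,"x":0.0,"y":-0.04,"z":0.0,"gripper":0},{"wx":0,"wy":0,"wz":21,"x":0.0,"y":-0.06,"z":0.0,"gripper":0},{"wx":-0.3,"wy":0,"wz":28,"x":0.006,"y":-0.0675,"z":0.005,"gripper":0},{"wx":-0.3,"wy":0,"wz":28,"x":0.006,"y":-0.0675,"z":0.005,"gripper":0}]' 45; python3 go.py .57 .21 .33 -12 0; python3 c.py m3.png 340 120 390 130
```

```text
clock: 7.78
tcp_pos: [0.5602, -0.2003, 0.3307]
eef_rot: [-1.547, 0.329, -0.327]
contact_force: [0.4, -0.0, -3.4]
width: 0.0118
shift [-0.1575  0.0004  0.379 ] turn [  0.0576 -11.9352  -0.0553]
now [ 0.5602 -0.2003  0.3307] [-23.9352   0.0489  -0.0629] q [-0.4539  0.3555  1.4674 -0.0012  1.3195 -1.6066] F [ 0.4187 -0.0499 -3.4258] w 0.011816360256828 t 7.775
tcp px [[382.72342385 212.78243306]] [[454.75557532 211.14916279]]
```

View pics/m3.png

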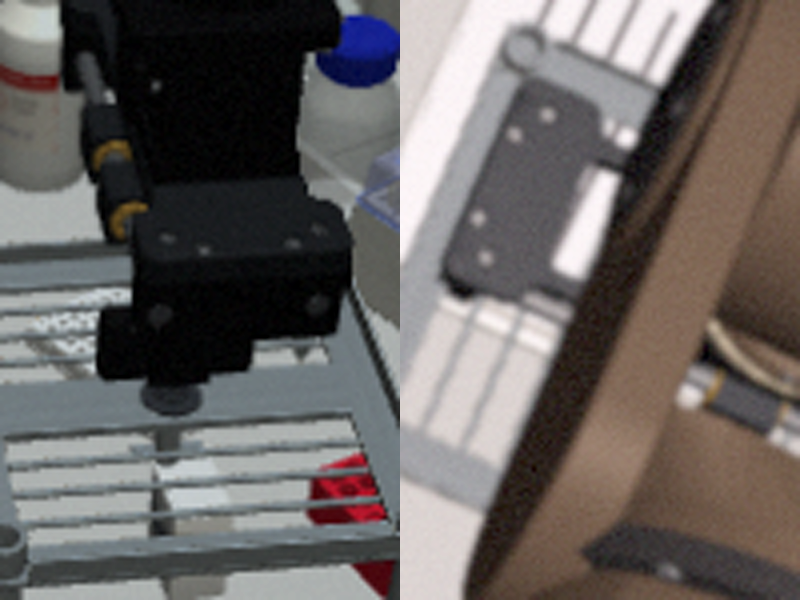

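The TCP projects onto the knob's stem at crop (171,371), so the grasp is centred. I'll carry it over the shaker.

```bash
python3 -m crank '[{"wx":0,"wy":-3,"wz":0,"x":-0.018,"y":0,"z":0.045,"gripper":0},{"wx":0,"wy":-5,"wz":0,"x":-0.04,"y":0,"z":0.1,"gripper":0},{"wx":0,"wy":-7,"wz":0,"x":-0.064,"y":0,"z":0.155,"gripper":0},{"wx":0,"wy":-9,"wz":0,"x":-0.088,"y":0,"z":0.21,"gripper":0},{"wx":0,"wy":-12,"wz":0,"x":-0.11,"y":0,"z":0.265,"gripper":0}]' 45 >/dev/null; python3 go.py .577 .211 .33 -12 0
```

```text
shift [-0.014   0.0002  0.1221] turn [ 0.0078  0.1212 -0.0469]
now [0.5656 0.0886 0.3302] [-11.8788   0.0469  -0.0078] q [ 0.04    0.3198  1.5224  0.0001  1.3002 -1.3235] F [ 0.8692 -0.5586 -2.9676] w 0.011702677307680036 t 8.7
```

```bash
python3 -m crank '[{"wx":0,"wy":0,"wz":0,"x":-0.005,"y":0,"z":0.04,"gripper":0},{"wx":0,"wy":0,"wz":0,"x":-0.01,"y":0,"z":0.085,"gripper":0},{"wx":0,"wy":0,"wz":0,"x":-0.014,"y":0,"z":0.122,"gripper":0},{"wx":0,"wy":0,"wz":0,"x":-0.014,"y":0.06,"z":0.122,"gripper":0},{"wx":0,"wy":0,"wz":0,"x":-0.014,"y":0.105,"z":0.122,"gripper":0}]' 45 >/dev/null; python3 go.py .577 .211 .225 -12 0
python3 - <<'E'
from h import *
s=imaging.get_image("side");t=imaging.get_image("top")
f=lambda p,x,y,w,h,k:cv2.convertScaleAbs(cv2.resize(p["frame"][y:y+h,x:x+w,::-1],(w*k,h*k),interpolation=cv2.INTER_CUBIC),alpha=1.4)
cv2.imwrite("pics/m4.png",np.hstack([f(s,220,80,133,150,3),f(t,130,140,133,150,3)]))
E
```

```text
shift [ 0.001  -0.0017 -0.    ] turn [ 0.0133  0.1796 -0.0498]
now [0.576  0.2112 0.2233] [-11.8204   0.0498  -0.0132] q [ 0.2438  0.4666  1.5773  0.0002  1.0986 -1.1208] F [ 0.8572 -0.2219 -2.6124] w 0.01217143063599022 t 9.325
```

View pics/m4.png

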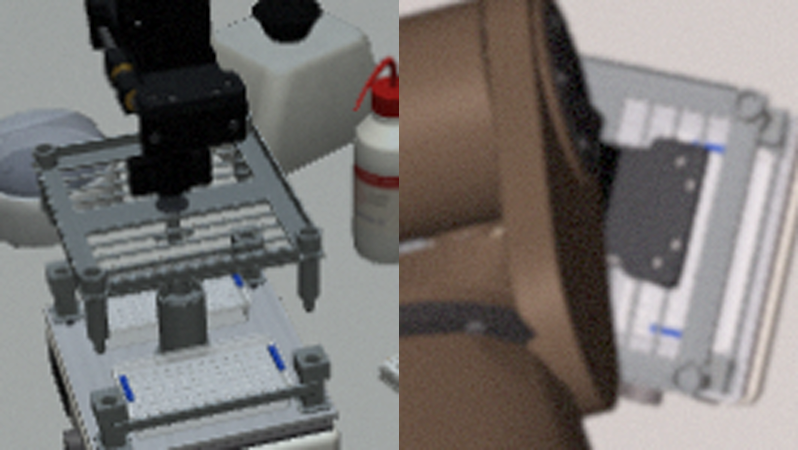

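The spigots hang over the frame, with tips at crop (99,350) and (308,308). The two right-hand cups show in the top view. I'll fit the tier and shaker together for the relative offset.

```bash
cat > rel.py <<'E'
from fit import *
s=imaging.get_image("side");t=imaging.get_image("top")
C=corners(54);B=corners(-14)
L=np.array([C[0],C[2],C[3],B[3],B[2]]);S=[[234.7,131.3],[321,159.3],[250.7,171],[253,196.7],[322.7,183.3]]
LT=C[[1,2]];T=[[246.3,174.7],[227,265]]
o=env.get_obs();y0=np.radians(-11.9)
r,x,e=fit([(s,L,S,[1]*5),(t,LT,T,[1]*2)],np.r_[.577,.211,.17,0,0,y0])
print("tier",x,r.as_euler("ZYX",degrees=True),"tcp",o["tcp_pos"]);print(e.T)
H=corners(0)
S=[[240.3,169.5],[302.3,158.5],[323.9,198.2],[256.2,212]];T=[[145.7,242.7],[164.3,162.7],[252.7,181],[235,264]]
r2,x2,e=fit([(s,H,S,[1]*4),(t,H,T,[1]*4)],[.579,.215,.112,-.2],False)
print("shaker",x2,r2.as_euler("ZYX",degrees=True));print(e.T);print("move",x2-x)
for Z in(.112,):
  for p,u in((s,S),(t,T)): print([atz(p,a,Z) for a in u],np.mean([atz(p,a,Z) for a in u],0))
g=[finder.spot_point(p,"receptacle") for p in(s,t)];print([[(a["point"],a["conf"]) for a in b] for b in g])
E
python3 rel.py
```

```text
tier [0.5091 0.0598 0.2689] [-24.0555  -5.2708  -7.9249] tcp [0.5772 0.2108 0.2262]
[[  0.8157  -1.0324 -19.7348 -14.3478   1.6652  -8.9522 115.0351]
 [ -0.2139  -1.3542  -0.2222   8.139    9.3193  -0.2447 -43.2371]]
shaker [0.5763 0.2085 0.1156] [-11.8771   0.       0.    ]
[[-0.2538 -0.1884 -0.1249 -0.3789 -0.9242 -0.15    1.1912  0.0328]
 [ 0.0425 -0.8296  0.5759  0.8613  0.7203 -1.2488 -0.5493 -0.1834]]
move [ 0.0672  0.1487 -0.1533]
[array([0.5215, 0.3111, 0.112 ]), array([0.6691, 0.2765, 0.112 ]), array([0.6369, 0.1163, 0.112 ]), array([0.4881, 0.1483, 0.112 ])] [0.5789 0.2131 0.112 ]
[array([0.5206, 0.3057, 0.112 ]), array([0.6663, 0.2757, 0.112 ]), array([0.6329, 0.1132, 0.112 ]), array([0.4843, 0.1425, 0.112 ])] [0.576  0.2093 0.112 ]
[[([279.6, 175.1], 0.8)], []]
```

```bash
sed -i 's/LT=C\[\[1,2\]\]/LT=C[[2,3]]/' rel.py; python3 rel.py
```

```text
tier [0.5722 0.2068 0.17  ] [-11.7148   0.1668  -1.1706] tcp [0.5776 0.2109 0.2272]
[[-0.9323  1.2018 -0.9118 -0.1852 -0.1643  0.7615 -0.8016]
 [-0.3231 -1.9486  0.1539  1.6491  1.0228 -2.3924  0.1063]]
shaker [0.5763 0.2085 0.1156] [-11.8771   0.       0.    ]
[[-0.2538 -0.1884 -0.1249 -0.3789 -0.9242 -0.15    1.1912  0.0328]
 [ 0.0425 -0.8296  0.5759  0.8613  0.7203 -1.2488 -0.5493 -0.1834]]
move [ 0.0041  0.0018 -0.0544]
[array([0.5215, 0.3111, 0.112 ]), array([0.6691, 0.2765, 0.112 ]), array([0.6369, 0.1163, 0.112 ]), array([0.4881, 0.1483, 0.112 ])] [0.5789 0.2131 0.112 ]
[array([0.5206, 0.3057, 0.112 ]), array([0.6663, 0.2757, 0.112 ]), array([0.6329, 0.1132, 0.112 ]), array([0.4843, 0.1425, 0.112 ])] [0.576  0.2093 0.112 ]
[[([282.2, 176.4], 0.95), ([277.8, 159.6], 0.69)], []]
```

```bash
python3 -m crank '[{"wx":0,"wy":0,"wz":0,"x":0.0026,"y":0.015,"z":0.002,"gripper":0},{"wx":0,"wy":0,"wz":0,"x":0.0026,"y":0.034,"z":0.002,"gripper":0},{"wx":0,"wy":0,"wz":0,"x":0.0026,"y":0.034,"z":0.002,"gripper":0},{"wx":0,"wy":0,"wz":0,"x":0.0026,"y":0.034,"z":0.002,"gripper":0}]' 45; python3 - <<'E'
from h import *
s=imaging.get_image("side");t=imaging.get_image("top")
f=lambda p,x,y,w,h,k:cv2.convertScaleAbs(cv2.resize(p["frame"][y:y+h,x:x+w,::-1],(w*k,h*k),interpolation=cv2.INTER_CUBIC),alpha=1.5)
a=f(s,228,125,110,100,5)
b=np.vstack([f(t,220,160,50,50,5),f(t,210,240,50,50,5)])
cv2.imwrite("pics/m5.png",np.hstack([a,b]))
E
```

```text
clock: 10.32
tcp_pos: [0.5806, 0.2124, 0.1928]
eef_rot: [-1.564, 0.162, -0.164]
contact_force: [0.2, 0.4, -3.4]
width: 0.0118
```

View pics/m5.png

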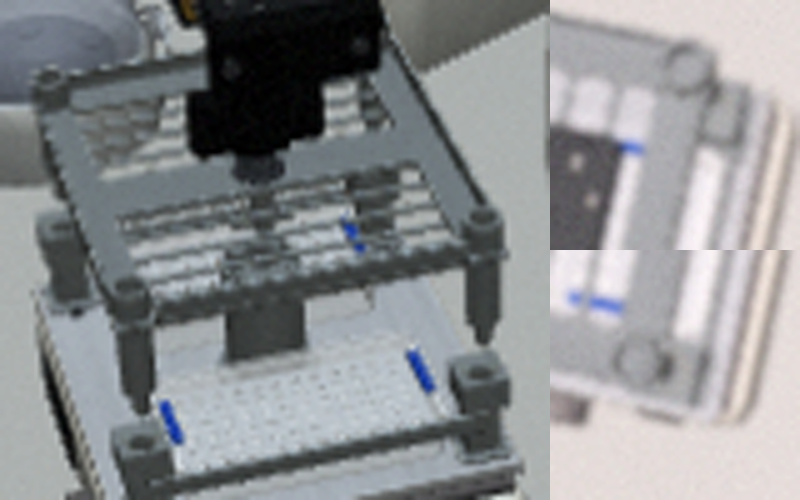

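```bash
python3 - <<'E'
from h import *
np.set_printoptions(precision=4,suppress=True)
s=imaging.get_image("side");t=imaging.get_image("top");print(env.get_obs()["tcp_pos"])
for dz in(-.003,0,.003):
  for u,h in(([256.4,207],[256.4,212.2]),([325,193],[324,199])): print("side",dz,atz(s,h,.112)-atz(s,u,.126+dz))
  for u,h in(([247.6,173],[255,182.6]),([228.6,261],[236.8,264.5])): print("top",dz,atz(t,h,.112)-atz(t,u,.194+dz),atz(t,h,.112),atz(t,u,.194))
o=env.get_obs();M=Rn.from_euler("z",-11.9,degrees=True)
for c in([.076,-.084,0],[-.076,-.084,0]): print(o["tcp_pos"]+M.apply(c))
E
```

```text
[0.5805 0.2124 0.1931]
side -0.003 [-0.0025 -0.0033 -0.011 ]
side -0.003 [-0.0055 -0.0051 -0.011 ]
top -0.003 [-0.0045 -0.0043 -0.079 ] [0.63  0.109 0.112] [0.634 0.113 0.194]
top -0.003 [-0.0048 -0.0031 -0.079 ] [0.4835 0.1393 0.112 ] [0.4882 0.142  0.194 ]
side 0 [-0.0012  0.0002 -0.014 ]
side 0 [-0.0036 -0.0018 -0.014 ]
top 0 [-0.004 -0.004 -0.082] [0.63  0.109 0.112] [0.634 0.113 0.194]
top 0 [-0.0047 -0.0027 -0.082 ] [0.4835 0.1393 0.112 ] [0.4882 0.142  0.194 ]
side 0.003 [ 0.0001  0.0037 -0.017 ]
side 0.003 [-0.0017  0.0016 -0.017 ]
top 0.003 [-0.0035 -0.0036 -0.085 ] [0.63  0.109 0.112] [0.634 0.113 0.194]
top 0.003 [-0.0047 -0.0022 -0.085 ] [0.4835 0.1393 0.112 ] [0.4882 0.142  0.194 ]
[0.6375 0.1145 0.1931]
[0.4888 0.1458 0.1931]
```

```bash
python3 -m crank '[{"wx":0,"wy":0,"wz":0,"x":-0.0022,"y":0.0,"z":-0.0015,"gripper":0},{"wx":0,"wy":0,"wz":0,"x":-0.0022,"y":0.01,"z":-0.0015,"gripper":0},{"wx":0,"wy":0,"wz":0,"x":-0.0022,"y":0.015,"z":-0.0015,"gripper":0},{"wx":0,"wy":0,"wz":0,"x":-0.0022,"y":0.015,"z":-0.0015,"gripper":0}]' 45;  python3 -m crank '[{"wx":0,"wy":0,"wz":0,"x":0,"y":0.003,"z":0,"gripper":0},{"wx":0,"wy":0,"wz":0,"x":0,"y":0.003,"z":0,"gripper":0}]' 45;  python3 -m crank '[{"wx":0,"wy":0,"wz":0,"x":0,"y":0.003,"z":0,"gripper":0},{"wx":0,"wy":0,"wz":0,"x":0,"y":0.003,"z":0,"gripper":0}]' 45; python3 go.py .578 .211 .165 -11.9 0
```

```text
clock: 11.02
tcp_pos: [0.5779, 0.2113, 0.1774]
eef_rot: [-1.564, 0.162, -0.164]
contact_force: [-0.2, 0.0, -3.2]
width: 0.0115
clock: 11.28
tcp_pos: [0.5778, 0.2113, 0.1742]
eef_rot: [-1.564, 0.162, -0.163]
contact_force: [-0.2, 0.4, -3.7]
width: 0.0118
clock: 11.52
tcp_pos: [0.5777, 0.2113, 0.1709]
eef_rot: [-1.564, 0.163, -0.163]
contact_force: [0.9, -0.1, -3.8]
width: 0.0118
shift [ 0.0004  0.0059 -0.0002] turn [-0.0224  0.0145  0.0152]
now [0.5777 0.2113 0.1709] [-11.8855  -0.0152   0.0224] q [ 0.2432  0.5217  1.6335  0.0003  0.986  -1.1203] F [ 0.9171 -0.1367 -3.8184] w 0.011751906219225599 t 11.525
```

```bash
for i in 1 ; do python3 -m crank '[{"wx":0,"wy":0,"wz":0,"x":0,"y":0.0025,"z":0,"gripper":0},{"wx":0,"wy":0,"wz":0,"x":0,"y":0.0025,"z":0,"gripper":0}]' 45;  python3 -m crank '[{"wx":0,"wy":0,"wz":0,"x":0,"y":0.002,"z":0,"gripper":0},{"wx":0,"wy":0,"wz":0,"x":0,"y":0.002,"z":0,"gripper":0}]' 45; python3 -m crank '[{"wx":0,"wy":0,"wz":0,"x":0,"y":0.002,"z":0,"gripper":0},{"wx":0,"wy":0,"wz":0,"x":0,"y":0.002,"z":0,"gripper":0}]' 45; done; python3 go.py .578 .211 .165 -11.9 0|grep now
```

```text
clock: 11.78
tcp_pos: [0.5776, 0.2112, 0.1682]
eef_rot: [-1.564, 0.163, -0.163]
contact_force: [-0.4, -0.5, -4.0]
width: 0.0119
clock: 12.02
tcp_pos: [0.5777, 0.2113, 0.1666]
eef_rot: [-1.564, 0.162, -0.163]
contact_force: [-0.6, -0.3, 0.2]
width: 0.0117
clock: 12.28
tcp_pos: [0.5778, 0.2113, 0.165]
eef_rot: [-1.564, 0.162, -0.164]
contact_force: [-2.0, -1.0, 5.0]
width: 0.0118
now [0.5778 0.2113 0.165 ] [-11.8871  -0.0527   0.0375] q [ 0.2432  0.5281  1.6398  0.0002  0.9726 -1.1203] F [-1.9802 -1.0065  5.0401] w 0.011781822756638964 t 12.275
```

```bash
python3 - <<'E'
from h import *
s=imaging.get_image("side");t=imaging.get_image("top")
f=lambda p,x,y,w,h,k:cv2.convertScaleAbs(cv2.resize(p["frame"][y:y+h,x:x+w,::-1],(w*k,h*k),interpolation=cv2.INTER_CUBIC),alpha=1.5)
a=f(s,228,125,110,100,5)
b=np.vstack([f(t,220,160,50,50,5),f(t,210,240,50,50,5)])
cv2.imwrite("pics/m6.png",np.hstack([a,b]))
E
```

```text
(no output)
```

View pics/m6.png

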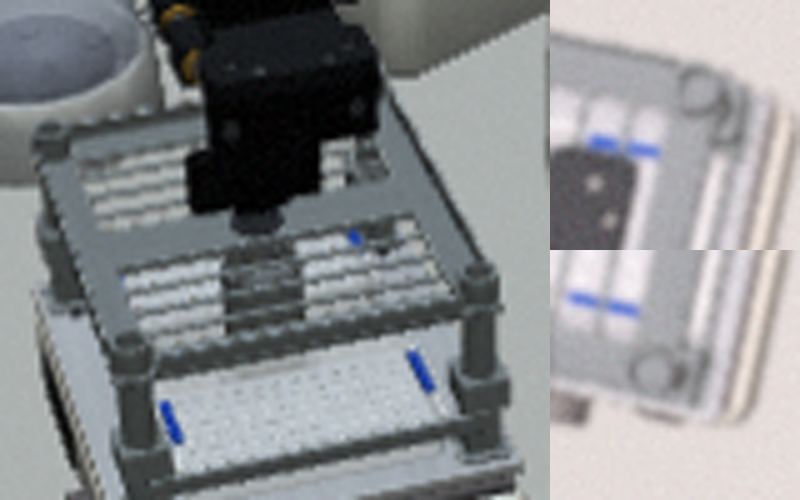

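All the visible feet sit in their blocks, and contact came at the expected height. I'll push the knob in by about 7.5 mm.

```bash
python3 -m crank '[{"wx":0,"wy":0,"wz":0,"x":0,"y":0.003,"z":0,"gripper":0},{"wx":0,"wy":0,"wz":0,"x":0,"y":0.003,"z":0,"gripper":0},{"wx":0,"wy":0,"wz":0,"x":0,"y":0.003,"z":0,"gripper":0}]' 55;  python3 -m crank '[{"wx":0,"wy":0,"wz":0,"x":0,"y":0.003,"z":0,"gripper":0},{"wx":0,"wy":0,"wz":0,"x":0,"y":0.003,"z":0,"gripper":0},{"wx":0,"wy":0,"wz":0,"x":0,"y":0.003,"z":0,"gripper":0}]' 55; python3 go.py .578 .211 .1575 -11.9 0
```

```text
clock: 12.75
tcp_pos: [0.5778, 0.2113, 0.1624]
eef_rot: [-1.564, 0.162, -0.164]
contact_force: [-2.6, -0.8, 5.9]
width: 0.0116
clock: 13.12
tcp_pos: [0.5778, 0.2113, 0.1599]
eef_rot: [-1.564, 0.162, -0.164]
contact_force: [-2.4, -1.8, 7.5]
width: 0.0116
shift [ 0.0002  0.0024 -0.0003] turn [-0.0505  0.0171  0.0865]
now [0.5778 0.2113 0.1599] [-11.8829  -0.0865   0.0505] q [ 0.2432  0.5336  1.6451  0.0002  0.9611 -1.1203] F [-2.3884 -1.8188  7.5212] w 0.011587781801104298 t 13.125
```

```bash
python3 -m crank '[{"wx":0,"wy":0,"wz":0,"x":0,"y":0.0025,"z":0,"gripper":0},{"wx":0,"wy":0,"wz":0,"x":0,"y":0.0025,"z":0,"gripper":0},{"wx":0,"wy":0,"wz":0,"x":0,"y":0.0025,"z":0,"gripper":0}]' 55; python3 go.py .578 .211 .1575 -86.9 0
```

```text
clock: 13.5
tcp_pos: [0.5778, 0.2113, 0.1581]
eef_rot: [-1.564, 0.161, -0.164]
contact_force: [-3.0, -1.1, 8.4]
width: 0.0115
shift [ 0.0002  0.0006 -0.0002] turn [-0.1252 75.0177  0.0552]
now [0.5778 0.2113 0.1581] [-11.8824  -0.1117   0.0611] q [ 0.2432  0.5356  1.6472  0.0001  0.9566 -1.1203] F [-3.0493 -1.136   8.446 ] w 0.011530069364450557 t 13.5
```

```bash
python3 -m crank '[{"wx":0,"wy":6,"wz":0,"x":0,"y":0.0005,"z":0,"gripper":0},{"wx":0,"wy":12,"wz":0,"x":0,"y":0.0005,"z":0,"gripper":0},{"wx":0,"wy":18,"wz":0,"x":0,"y":0.0005,"z":0,"gripper":0},{"wx":0,"wy":24,"wz":0,"x":0,"y":0.0005,"z":0,"gripper":0},{"wx":0,"wy":30,"wz":0,"x":0,"y":0.0005,"z":0,"gripper":0}]' 55; python3 go.py .578 .2113 .1578 -86.9 0;python3 -c "from rig import env;print(env.get_obs()['moment'])"
```

```text
clock: 14.12
tcp_pos: [0.5778, 0.2112, 0.1581]
eef_rot: [-1.492, 0.572, -0.576]
contact_force: [-3.3, -2.8, 9.1]
width: 0.0119
shift [0.0001 0.0003 0.0003] turn [-0.1296 44.8398  0.0404]
now [0.5778 0.2112 0.1581] [-42.0602  -0.0846   0.1018] q [ 0.2432  0.5353  1.6475 -0.0003  0.9565 -0.5933] F [-3.2754 -2.775   9.0554] w 0.01190354347821089 t 14.125
[-0.49671754  0.76900501  0.05727736]
```

```bash
python3 -m crank '[{"wx":0,"wy":6,"wz":0,"x":0,"y":0.0003,"z":0,"gripper":0},{"wx":0,"wy":12,"wz":0,"x":0,"y":0.0003,"z":0,"gripper":0},{"wx":0,"wy":18,"wz":0,"x":0,"y":0.0003,"z":0,"gripper":0},{"wx":0,"wy":24,"wz":0,"x":0,"y":0.0003,"z":0,"gripper":0},{"wx":0,"wy":30,"wz":0,"x":0,"y":0.0003,"z":0,"gripper":0}]' 55; python3 -m crank '[{"wx":0,"wy":6,"wz":0,"x":0,"y":0,"z":0,"gripper":0},{"wx":0,"wy":11,"wz":0,"x":0,"y":0,"z":0,"gripper":0},{"wx":0,"wy":15.5,"wz":0,"x":0,"y":0,"z":0,"gripper":0},{"wx":0,"wy":15.5,"wz":0,"x":0,"y":0,"z":0,"gripper":0}]' 55; python3 go.py .578 .2113 .1578 -86.9 0;python3 -c "from rig import env;print(env.get_obs()['moment'])"
```

```text
clock: 14.75
tcp_pos: [0.5776, 0.211, 0.1584]
eef_rot: [-1.339, 0.976, -0.979]
contact_force: [-4.2, -1.9, 7.4]
width: 0.0119
clock: 15.25
tcp_pos: [0.5775, 0.211, 0.159]
eef_rot: [-1.225, 1.179, -1.182]
contact_force: [-3.1, -1.0, 7.1]
width: 0.0119
shift [-0.0003  0.0012  0.0005] turn [-0.1368 -0.9059  0.0097]
now [0.5775 0.211  0.159 ] [-87.8059  -0.0086   0.1369] q [ 0.2431  0.534   1.6474 -0.0008  0.9579  0.2053] F [-3.1106 -0.9525  7.0992] w 0.01187186276640653 t 15.25
[-0.4845502   0.8043518  -0.05899377]
```

```bash
python3 -m crank '[{"wx":0,"wy":0,"wz":0,"x":0,"y":-0.002,"z":0,"gripper":0},{"wx":0,"wy":0,"wz":0,"x":0,"y":-0.002,"z":0,"gripper":0}]' 55; python3 -m crank '[{"wx":0,"wy":0,"wz":0,"x":0,"y":-0.0015,"z":0,"gripper":0},{"wx":0,"wy":0,"wz":0,"x":0,"y":-0.0015,"z":0,"gripper":0}]' 55;python3 -m crank '[{"wx":0,"wy":0,"wz":0,"x":0,"y":-0.0015,"z":0,"gripper":0},{"wx":0,"wy":0,"wz":0,"x":0,"y":-0.0015,"z":0,"gripper":0}]' 55
```

```text
clock: 15.5
tcp_pos: [0.5775, 0.2109, 0.1616]
eef_rot: [-1.225, 1.179, -1.182]
contact_force: [-2.4, -1.2, 6.6]
width: 0.0119
clock: 15.75
tcp_pos: [0.5774, 0.2109, 0.1636]
eef_rot: [-1.225, 1.179, -1.182]
contact_force: [-2.6, -0.7, 5.6]
width: 0.0119
clock: 16.0
tcp_pos: [0.5774, 0.2109, 0.1645]
eef_rot: [-1.225, 1.179, -1.182]
contact_force: [0.4, 0.7, -4.5]
width: 0.0116
```

```bash
python3 -m crank '[{"wx":0,"wy":0,"wz":0,"x":0,"y":-0.001,"z":0,"gripper":0},{"wx":0,"wy":0,"wz":0,"x":0,"y":-0.001,"z":0,"gripper":0}]' 55; python3 -m crank '[{"wx":0,"wy":0,"wz":0,"x":0,"y":0.001,"z":0,"gripper":0},{"wx":0,"wy":0,"wz":0,"x":0,"y":0.001,"z":0,"gripper":0}]' 55
```

```text
clock: 16.25
tcp_pos: [0.5773, 0.2109, 0.1647]
eef_rot: [-1.226, 1.18, -1.182]
contact_force: [3.1, 0.9, -13.4]
width: 0.0118
clock: 16.5
tcp_pos: [0.5774, 0.2109, 0.1643]
eef_rot: [-1.225, 1.179, -1.182]
contact_force: [-1.1, 1.3, 0.5]
width: 0.0118
```

The 13 N pull barely moved it, so the pin is held in its notch. I'll release and retreat.

```bash
python3 -m crank '[{"wx":0,"wy":0,"wz":0,"x":0,"y":0,"z":0,"gripper":15},{"wx":0,"wy":0,"wz":0,"x":0,"y":0,"z":0,"gripper":30},{"wx":0,"wy":0,"wz":0,"x":0,"y":0,"z":0,"gripper":50},{"wx":0,"wy":0,"wz":0,"x":0,"y":0,"z":0,"gripper":60},{"wx":0,"wy":0,"wz":0,"x":0,"y":0,"z":0,"gripper":60}]'; python3 -m crank '[{"wx":0,"wy":0,"wz":0,"x":0,"y":-0.02,"z":0,"gripper":60},{"wx":0,"wy":0,"wz":0,"x":0,"y":-0.06,"z":0,"gripper":60},{"wx":0,"wy":0,"wz":0,"x":0,"y":-0.12,"z":0,"gripper":60},{"wx":0,"wy":0,"wz":0,"x":0,"y":-0.18,"z":0,"gripper":60},{"wx":0,"wy":0,"wz":0,"x":0,"y":-0.18,"z":0,"gripper":60}]'; python3 - <<'E'
from h import *
s=imaging.get_image("side");t=imaging.get_image("top")
f=lambda p,x,y,w,h,k:cv2.convertScaleAbs(cv2.resize(p["frame"][y:y+h,x:x+w,::-1],(w*k,h*k),interpolation=cv2.INTER_CUBIC),alpha=1.5)
cv2.imwrite("pics/m7.png",np.hstack([f(s,228,105,110,120,4),f(t,210,140,60,120,4)]))
np.set_printoptions(precision=4,suppress=True)
for n in "bottle_small calc reagent_box knob_grip tier_seat".split():
    a=finder.spot_point(s,n);b=finder.spot_point(t,n);print(n,[(x["point"],x["conf"]) for x in a],[(x["point"],x["conf"]) for x in b])
E
```

```text
clock: 17.12
tcp_pos: [0.5774, 0.2109, 0.1643]
eef_rot: [-1.226, 1.179, -1.182]
contact_force: [-0.6, -0.1, -0.5]
width: 0.0488
clock: 17.75
tcp_pos: [0.578, 0.2112, 0.3492]
eef_rot: [-1.218, 1.174, -1.185]
contact_force: [-1.1, -0.0, -1.3]
width: 0.0573
bottle_small [([306.1, 286.6], 0.78)] [([316.5, 249.6], 0.55)]
calc [([248.3, 312.1], 0.92)] [([320.0, 314.7], 0.6), ([192.0, 206.9], 0.23)]
reagent_box [([386.5, 262.8], 0.8)] [([329.2, 152.0], 0.93)]
knob_grip [([276.1, 157.6], 0.56)] [([189.4, 209.8], 0.85)]
tier_seat [([279.9, 184.0], 0.63)] []
```

View pics/m7.png

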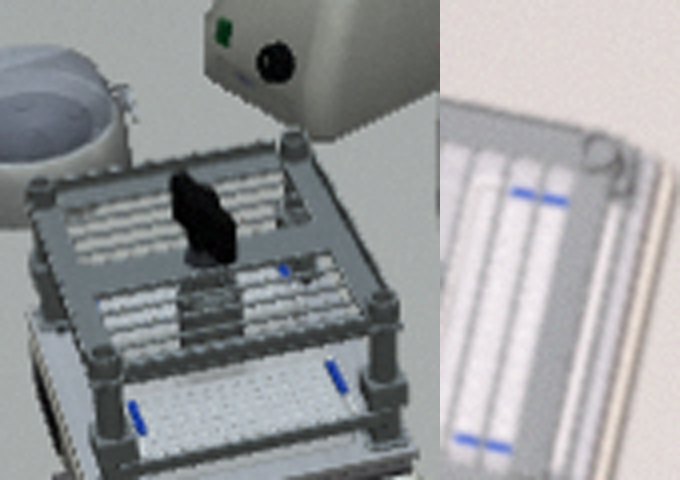

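The knob, from crop (175,180) to (235,250), now lies across the tier. All four posts are in their blocks and the bystanders haven't moved. I'll hand the job in.

```bash
python3 -c "
from rig import ticket
print(ticket.hand_in())"
```

```text
the job is handed in; nothing more can be done
None
```

I lifted the tier by its knob, stacked it on the shaker frame, locked it and handed the job in at about 18 s. The hand-in gave no verdict.

**Seating:** Before turning, contact came within 2 mm of the expected height and the visible feet were in their sockets. In the last picture all four posts are in their blocks. The detected tier point is within 1 px of where the shaker point was at the start, in the side view only; the top view missed it.

**Lock:** I pushed the knob in until the spring read about 8.4 N (roughly 7.5 mm), then turned it clockwise by 75.9°. The force fell to about 7 N near the end of the turn. After it sprang up, a 13 N pull moved it only 0.2 mm, so the pin is held in its notch. I did not measure the knob's rest depth directly.

**Clearance:** The gripper is open and about 18 cm above the tier, touching nothing. The bottle, calculator and carton are where they started, within about 2 px.

**Disagreements:** The camera fits for the shaker's position and the tier's offset differed from each other by 2–5 mm. I used a compromise position, and the feet went in without catching. The first fit gave the tier's tilt as 26.4° against the stated 28°, and I used 28°.

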